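# Stack the spectacle cases for dispatch

## Robot

A 6-joint arm with a two-finger parallel gripper is mounted at the origin on a cart in front of the work surface, level with it; the furniture and walls round the work are solid. World frame = base frame: x ahead of the robot, y to its left, z up, the work surface at z = 0. Lengths are in m, angles in rad, forces in N, time in s.
With the tool pointing down it reaches from about 0.275 to 0.975 m from the base axis. Payload 8.4 kg.
Tool frame: the origin (TCP) lies on the centre line of the jaws, within the pads' length; the fingertips stand 17 mm ahead of it and the grasp point (between the pads) lies 2 mm behind it; z points along the fingers, y is the line along which they close (so a half turn about z gives the same grasp; the last joint's range is limited). The gripper opens to 92 mm and grips with 3 to 60 N. Pads are 20 mm wide; open, the fingers measure 128 mm over their backs; the gripper's body (75 mm by 189 mm) begins 69 mm behind the grasp point.
Start: joints at [-0.002, 0.353, 1.633, -0, 1.155, -0.002], TCP at [0.625, -0, 0.232] pointing down, gripper open.
Joint ranges: [-2.63, 2.63], [-0.92, 2.1], [0.06, 2.66], [-1.3, 4.44], [0, 2.69], [-3.02, 3.02]. Speed limits (rad/s): [2.22, 2.22, 2.79, 3.14, 3.14, 3.14].

## Interface

Orientations are given as a unit quaternion [x, y, z, w].
In Python, from cell import robot gives the robot as it stands. Calls block until the motion is done:
- robot.movep(position, orientation): joint-space move of the TCP to a pose.
- robot.move_linear(position, rot=None, feed=0.15): straight line of the TCP; rot=None keeps the orientation; feed is the mean speed in m/s.
- robot.move_joints(angles): joint-space move.
- robot.grip(opening, grasp_force=None): opening from 0.0 (shut) to 1.0 (fully open); grasp_force is the grip in N (None keeps the last); returns when the fingers have stopped.
- robot.pause(seconds).
- robot.solve_ik(position, orientation): joint angles nearest the present ones, or None.
- robot.state(): the state.
- robot.get_image(name): name is "scene" or "side" or "wrist"; returns a dict with "frame" (420x560x3 uint8, red, green, blue), "K" (3x3 intrinsics, pixels), "T" (4x4, takes a point from camera to world coordinates). Camera axes: x right, y down, z forward; pixel columns grow to the right and rows downward; lengths in m; the calibration is good to about 2 mm. The wrist camera is an equidistant fisheye: a pixel r from the principal point sees the ray r / f radians off the axis. A picture is of the moment at which its call begins. There is no depth.
A pose or a line that the arm cannot do raises robot.IKError and nothing moves.
- robot.job_done(): hands the job in; it is judged then, once.
Trained networks look in a picture, given as the dict that the camera call returned (one of the last four; its "shot" number tells which), for a name from the list of things; names that differ only in an ending like _2 or _b are one class to them, and where a whole thing is asked for, a point or a joint stands for the part that bears it (a point fixed in the world has none). Each returns a list of dicts, best first, with "score" (0 to 1); they miss things now and then, are a little off and sometimes report something else, mostly with a low value. They report only what shows in the picture. A call takes as long as a camera call.
- robot.cut_out(picture, label): "region" (420x560 bool, what is visible of it) and "box" ([centre column, centre row, width, height] in pixels, round what is visible of it).
- robot.spot_point(picture, label): "position" ([column, row] in pixels: a listed point, or the origin of a listed thing).
The state is a dict: "t": time; "qpos": joint angles; "dq": joint speeds; "joint_torque": joint torques, N m; "ee_pos": TCP position; "orientation": TCP orientation; "wrist_force": force on the tool from outside, world axes, zero at the start; "torque": the same for the moment, N m; "grip_width": opening from 0.0 (shut) to 1.0 (fully open); "finger_force": force on a finger pad.
Only numpy, scipy, OpenCV 4.12 (cv2) and the standard library are available. Lean on these libraries where they do the work, as an engineer would, in place of code of your own. Each camera call takes 0.05 s, during which the arm holds its last target. There are 200 camera calls.

## Task

Take the two spectacle cases lying on the desk to the left and right of the white tile (not the one in the far left corner, which stays) and stack them one by one, edges flush, on the case that lies on the tile, without shifting that one, to make one square column of three. Then stand the round screw tin and the translucent round tub upright on top of the column, side by side in a row along the middle line of the top case, neither hanging over its ends. Leave the glass jar, the spectacles and the green-handled pliers undisturbed.

Things in the scene. Friction and masses are not known exactly. Their poses are not given: they have to be found in the camera images.
- tile: white glued tile, 142 mm (x) by 250 mm (y), its top 12.5 mm above the desk, fixed to the desk; origin at the centre of its underside
- base_case: closed dark blue-grey spectacle case, a flat box 60 mm (its x) by 160 mm (its y, the long way) by 22 mm high (its z), rigid, about 0.08 kg; origin at the centre of its underside; turning it end for end makes no difference; lies loose on the white tile, its underside 12.5 mm above the desk, and is the bottom of the column
- case_left: closed dark blue-grey spectacle case, a flat box 60 mm (its x) by 160 mm (its y, the long way) by 22 mm high (its z), rigid, about 0.08 kg; origin at the centre of its underside; turning it end for end makes no difference; lies on the desk to the robot's left of the tile; it may be the second or the third of the column
- case_right: closed dark blue-grey spectacle case, a flat box 60 mm (its x) by 160 mm (its y, the long way) by 22 mm high (its z), rigid, about 0.08 kg; origin at the centre of its underside; turning it end for end makes no difference; lies on the desk to the robot's right of the tile; it may be the second or the third of the column
- screw_tin: closed round grey metal tin, 55 mm across, 25 mm high, standing on the desk beyond one of the loose cases (the tub beyond the other); one rigid piece, about 0.05 kg; origin at the centre of its underside, z up its axis
- round_tub: closed round translucent plastic tub, 49 mm high; the lid, 60 mm across, is its upper 20 mm and is shut fast; below it the body is 56 mm across; about 0.035 kg; stands on the desk beyond one of the loose cases (the tin beyond the other); origin at the centre of its underside, z up its axis
- water_jar: glass jar, 72 mm across, 95 mm high, on the desk behind the tile; origin at the centre of its underside. Must be left where it is.
- spectacles: pair of spectacles, 39 by 140 mm (x, y), 27 mm high, on the desk in front of the tile to the right; origin at the middle of its underside. Must be left where it is.
- green_pliers: pliers with green handles, 44 by 170 mm (x, y), 12 mm high, on the desk in front of the tile to the left; origin at the middle of its underside. Must be left where it is.

How it is judged:
On the way, in this order (a step that is already met when the one before it is completed fails the run):
1. one loose case squarely on the case that lies on the tile, let go and at rest ((((x of case_left in the frame of base_case between -0.01 and 0.01 m and y of case_left in the frame of base_case between -0.01 and 0.01 m and z of case_left in the frame of base_case between 0.018 and 0.026 m and angle between the y axis of case_left and the y axis of base_case, either way round below 0.12 rad and angle between case_left's own z axis and vertical below 0.06 rad) and (linear speed of case_left below 0.02 m/s and angular speed of case_left below 0.2 rad/s) and contact force between the arm and case_left below 0.1 N) or ((x of case_right in the frame of base_case between -0.01 and 0.01 m and y of case_right in the frame of base_case between -0.01 and 0.01 m and z of case_right in the frame of base_case between 0.018 and 0.026 m and angle between the y axis of case_right and the y axis of base_case, either way round below 0.12 rad and angle between case_right's own z axis and vertical below 0.06 rad) and (linear speed of case_right below 0.02 m/s and angular speed of case_right below 0.2 rad/s) and contact force between the arm and case_right below 0.1 N))), for 0.2 s.
2. the other loose case squarely on top of that one, making a column of three, let go and at rest ((((x of case_left in the frame of base_case between -0.01 and 0.01 m and y of case_left in the frame of base_case between -0.01 and 0.01 m and z of case_left in the frame of base_case between 0.018 and 0.026 m and angle between the y axis of case_left and the y axis of base_case, either way round below 0.12 rad and angle between case_left's own z axis and vertical below 0.06 rad) and (x of case_right in the frame of case_left between -0.01 and 0.01 m and y of case_right in the frame of case_left between -0.01 and 0.01 m and z of case_right in the frame of case_left between 0.018 and 0.026 m and angle between the y axis of case_right and the y axis of case_left, either way round below 0.12 rad and angle between case_right's own z axis and vertical below 0.06 rad)) or ((x of case_right in the frame of base_case between -0.01 and 0.01 m and y of case_right in the frame of base_case between -0.01 and 0.01 m and z of case_right in the frame of base_case between 0.018 and 0.026 m and angle between the y axis of case_right and the y axis of base_case, either way round below 0.12 rad and angle between case_right's own z axis and vertical below 0.06 rad) and (x of case_left in the frame of case_right between -0.01 and 0.01 m and y of case_left in the frame of case_right between -0.01 and 0.01 m and z of case_left in the frame of case_right between 0.018 and 0.026 m and angle between the y axis of case_left and the y axis of case_right, either way round below 0.12 rad and angle between case_left's own z axis and vertical below 0.06 rad))) and linear speed of each of case_left, case_right, base_case below 0.02 m/s and angular speed of each of case_left, case_right, base_case below 0.2 rad/s and contact force between the arm and case_left below 0.1 N and contact force between the arm and case_right below 0.1 N and contact force between the arm and base_case below 0.1 N), for 0.2 s.
3. the tin or the tub standing on the top case, let go and at rest, the column still square (((((x of case_left in the frame of base_case between -0.01 and 0.01 m and y of case_left in the frame of base_case between -0.01 and 0.01 m and z of case_left in the frame of base_case between 0.018 and 0.026 m and angle between the y axis of case_left and the y axis of base_case, either way round below 0.12 rad and angle between case_left's own z axis and vertical below 0.06 rad) and (x of case_right in the frame of case_left between -0.01 and 0.01 m and y of case_right in the frame of case_left between -0.01 and 0.01 m and z of case_right in the frame of case_left between 0.018 and 0.026 m and angle between the y axis of case_right and the y axis of case_left, either way round below 0.12 rad and angle between case_right's own z axis and vertical below 0.06 rad)) and (x of screw_tin in the frame of case_right between -0.012 and 0.012 m and y of screw_tin in the frame of case_right between -0.056 and 0.056 m and z of screw_tin in the frame of case_right between 0.018 and 0.026 m and angle between screw_tin's own z axis and vertical below 0.08 rad) and (linear speed of screw_tin below 0.02 m/s and angular speed of screw_tin below 0.2 rad/s) and contact force between the arm and screw_tin below 0.1 N) or (((x of case_left in the frame of base_case between -0.01 and 0.01 m and y of case_left in the frame of base_case between -0.01 and 0.01 m and z of case_left in the frame of base_case between 0.018 and 0.026 m and angle between the y axis of case_left and the y axis of base_case, either way round below 0.12 rad and angle between case_left's own z axis and vertical below 0.06 rad) and (x of case_right in the frame of case_left between -0.01 and 0.01 m and y of case_right in the frame of case_left between -0.01 and 0.01 m and z of case_right in the frame of case_left between 0.018 and 0.026 m and angle between the y axis of case_right and the y axis of case_left, either way round below 0.12 rad and angle between case_right's own z axis and vertical below 0.06 rad)) and (x of round_tub in the frame of case_right between -0.012 and 0.012 m and y of round_tub in the frame of case_right between -0.056 and 0.056 m and z of round_tub in the frame of case_right between 0.018 and 0.026 m and angle between round_tub's own z axis and vertical below 0.08 rad) and (linear speed of round_tub below 0.02 m/s and angular speed of round_tub below 0.2 rad/s) and contact force between the arm and round_tub below 0.1 N) or (((x of case_right in the frame of base_case between -0.01 and 0.01 m and y of case_right in the frame of base_case between -0.01 and 0.01 m and z of case_right in the frame of base_case between 0.018 and 0.026 m and angle between the y axis of case_right and the y axis of base_case, either way round below 0.12 rad and angle between case_right's own z axis and vertical below 0.06 rad) and (x of case_left in the frame of case_right between -0.01 and 0.01 m and y of case_left in the frame of case_right between -0.01 and 0.01 m and z of case_left in the frame of case_right between 0.018 and 0.026 m and angle between the y axis of case_left and the y axis of case_right, either way round below 0.12 rad and angle between case_left's own z axis and vertical below 0.06 rad)) and (x of screw_tin in the frame of case_left between -0.012 and 0.012 m and y of screw_tin in the frame of case_left between -0.056 and 0.056 m and z of screw_tin in the frame of case_left between 0.018 and 0.026 m and angle between screw_tin's own z axis and vertical below 0.08 rad) and (linear speed of screw_tin below 0.02 m/s and angular speed of screw_tin below 0.2 rad/s) and contact force between the arm and screw_tin below 0.1 N) or (((x of case_right in the frame of base_case between -0.01 and 0.01 m and y of case_right in the frame of base_case between -0.01 and 0.01 m and z of case_right in the frame of base_case between 0.018 and 0.026 m and angle between the y axis of case_right and the y axis of base_case, either way round below 0.12 rad and angle between case_right's own z axis and vertical below 0.06 rad) and (x of case_left in the frame of case_right between -0.01 and 0.01 m and y of case_left in the frame of case_right between -0.01 and 0.01 m and z of case_left in the frame of case_right between 0.018 and 0.026 m and angle between the y axis of case_left and the y axis of case_right, either way round below 0.12 rad and angle between case_left's own z axis and vertical below 0.06 rad)) and (x of round_tub in the frame of case_left between -0.012 and 0.012 m and y of round_tub in the frame of case_left between -0.056 and 0.056 m and z of round_tub in the frame of case_left between 0.018 and 0.026 m and angle between round_tub's own z axis and vertical below 0.08 rad) and (linear speed of round_tub below 0.02 m/s and angular speed of round_tub below 0.2 rad/s) and contact force between the arm and round_tub below 0.1 N))), for 0.2 s.
At the end, for the whole second after the job is handed in: Three cases in a column on the tile: each within 10 mm and 0.12 rad of the one below, the bottom one within 20 mm of its start. Tin and tub upright on the top case, within 12 mm of its long middle line and 56 mm of its centre along it. All let go and at rest (((((x of case_left in the frame of base_case between -0.01 and 0.01 m and y of case_left in the frame of base_case between -0.01 and 0.01 m and z of case_left in the frame of base_case between 0.018 and 0.026 m and angle between the y axis of case_left and the y axis of base_case, either way round below 0.12 rad and angle between case_left's own z axis and vertical below 0.06 rad) and (x of case_right in the frame of case_left between -0.01 and 0.01 m and y of case_right in the frame of case_left between -0.01 and 0.01 m and z of case_right in the frame of case_left between 0.018 and 0.026 m and angle between the y axis of case_right and the y axis of case_left, either way round below 0.12 rad and angle between case_right's own z axis and vertical below 0.06 rad)) and (x of screw_tin in the frame of case_right between -0.012 and 0.012 m and y of screw_tin in the frame of case_right between -0.056 and 0.056 m and z of screw_tin in the frame of case_right between 0.018 and 0.026 m and angle between screw_tin's own z axis and vertical below 0.08 rad) and (x of round_tub in the frame of case_right between -0.012 and 0.012 m and y of round_tub in the frame of case_right between -0.056 and 0.056 m and z of round_tub in the frame of case_right between 0.018 and 0.026 m and angle between round_tub's own z axis and vertical below 0.08 rad)) or (((x of case_right in the frame of base_case between -0.01 and 0.01 m and y of case_right in the frame of base_case between -0.01 and 0.01 m and z of case_right in the frame of base_case between 0.018 and 0.026 m and angle between the y axis of case_right and the y axis of base_case, either way round below 0.12 rad and angle between case_right's own z axis and vertical below 0.06 rad) and (x of case_left in the frame of case_right between -0.01 and 0.01 m and y of case_left in the frame of case_right between -0.01 and 0.01 m and z of case_left in the frame of case_right between 0.018 and 0.026 m and angle between the y axis of case_left and the y axis of case_right, either way round below 0.12 rad and angle between case_left's own z axis and vertical below 0.06 rad)) and (x of screw_tin in the frame of case_left between -0.012 and 0.012 m and y of screw_tin in the frame of case_left between -0.056 and 0.056 m and z of screw_tin in the frame of case_left between 0.018 and 0.026 m and angle between screw_tin's own z axis and vertical below 0.08 rad) and (x of round_tub in the frame of case_left between -0.012 and 0.012 m and y of round_tub in the frame of case_left between -0.056 and 0.056 m and z of round_tub in the frame of case_left between 0.018 and 0.026 m and angle between round_tub's own z axis and vertical below 0.08 rad))) and distance of base_case from where it was at the start of the episode below 0.02 m and linear speed of each of base_case, case_left, case_right, screw_tin, round_tub below 0.02 m/s and angular speed of each of base_case, case_left, case_right, screw_tin, round_tub below 0.2 rad/s); the robot touches nothing.
It fails at once if the glass jar pushed more than 25 mm from its place (distance of water_jar from where it was at the start of the episode above 0.025 m).
It fails at once if the spectacles pushed more than 25 mm from its place (distance of spectacles from where it was at the start of the episode above 0.025 m).
It fails at once if the pliers pushed more than 25 mm from its place (distance of green_pliers from where it was at the start of the episode above 0.025 m).
It fails at once if the glass jar tipped over (angle between water_jar's own z axis and vertical above 0.3 rad).
It also fails if it takes over 64 s, if anything falls off the work surface, if the arm or the gripper's body presses on something with over 40 N, if the wrist force passes 120 N, or if a joint passes its speed limit or range.

## Working session

There is one attempt and no reset: what is moved stays moved. The work goes in short steps, each a Python script; the robot and the scene stay as the last script left them, time stands still between calls to the robot, and variables do not carry over. Pictures are saved under pics/ and viewed, at most 10 in all, crops included, and the job is handed in when it is done.

```bash
mkdir -p pics; cat > h.py <<'E'
import numpy as np, cv2
from cell import robot
def ray(p,uv,fish=False):
    K,T=p["K"],p["T"]; x=(uv[0]-K[0,2])/K[0,0]; y=(uv[1]-K[1,2])/K[1,1]
    if fish:
        r=np.hypot(x,y); d=np.array([x/r*np.sin(r),y/r*np.sin(r),np.cos(r)]) if r>1e-9 else np.array([0,0,1.])
    else: d=np.array([x,y,1.])
    return T[:3,3],T[:3,:3]@d
def at_z(p,uv,z,fish=False):
    o,d=ray(p,uv,fish); return o+d*(z-o[2])/d[2]
E
python3 - <<'E'
from h import *
ims=[]
for n in("scene","side"):
    p=robot.get_image(n); p["K"]=np.array(p["K"]);p["T"]=np.array(p["T"])
    print(n,p["T"].round(3).tolist(),p["K"].round(1).tolist())
    cv2.imwrite(f"pics/{n}0.png",p["frame"][:,:,::-1])
    for l in ["base_case","case_left","screw_tin","round_tub","water_jar","spectacles","green_pliers","tile"]:
        for m in robot.cut_out(p,l)[:5]:
            b=m["box"]; reg=m["region"].astype(np.uint8)
            c=max(cv2.findContours(reg,0,2)[0],key=cv2.contourArea)
            q=cv2.boxPoints(cv2.minAreaRect(c))
            print(l,round(m["score"],2),np.round(b),at_z(p,b[:2],.02).round(3)[:2])
p=robot.get_image("wrist");cv2.imwrite("pics/w0.png",p["frame"][:,:,::-1]);print(p["K"],p["T"])
E
```

```text
scene [[-0.886, -0.35, 0.305, 0.067], [-0.465, 0.665, -0.585, 0.934], [0.002, -0.66, -0.752, 1.226], [0.0, 0.0, 0.0, 1.0]] [[523.0, 0.0, 273.8], [0.0, 523.0, 211.7], [0.0, 0.0, 1.0]]
base_case 0.79 [290. 218.  42.  41.] [ 0.502 -0.006]
base_case 0.58 [306. 154.  16.  24.] [ 0.584 -0.289]
case_left 0.81 [261. 318.  30.  55.] [0.415 0.336]
screw_tin 0.92 [220. 285.  21.  21.] [0.565 0.299]
round_tub 0.6 [305. 155.  18.  22.] [ 0.585 -0.282]
water_jar 0.68 [211. 209.  30.  39.] [0.734 0.074]
spectacles 0.78 [343. 218.  25.  32.] [ 0.36  -0.079]
green_pliers 0.6 [321. 262.  30.  39.] [0.35  0.102]
tile 0.75 [292. 216.  73.  67.] [ 0.501 -0.016]
side [[-0.956, 0.132, -0.263, 0.859], [0.294, 0.465, -0.835, 0.919], [0.012, -0.875, -0.483, 0.57], [0.0, 0.0, 0.0, 1.0]] [[423.5, 0.0, 281.0], [0.0, 423.5, 207.7], [0.0, 0.0, 1.0]]
base_case 0.73 [306. 211.  32.  43.] [0.502 0.007]
case_left 0.59 [396. 282.  78.  54.] [0.425 0.335]
screw_tin 0.86 [322. 286.  24.  22.] [0.576 0.303]
water_jar 0.59 [230. 232.  34.  47.] [0.715 0.051]
spectacles 0.68 [340. 193.  14.  21.] [ 0.37  -0.069]
green_pliers 0.66 [368. 225.  33.  34.] [0.376 0.115]
tile 0.87 [303. 212.  80.  54.] [0.512 0.007]
[[325.1922621    0.         278.98440032]
 [  0.         325.1922621  208.01915079]
 [  0.           0.           1.        ]] [[ 9.99999923e-01 -1.98752289e-04 -3.38532526e-04  6.24422214e-01]
 [-2.90481611e-04 -9.54704847e-01 -2.97554316e-01  8.54073559e-02]
 [-2.64059042e-04  2.97554391e-01 -9.54704831e-01  3.84638715e-01]
 [ 0.00000000e+00  0.00000000e+00  0.00000000e+00  1.00000000e+00]]
```

View pics/scene0.png

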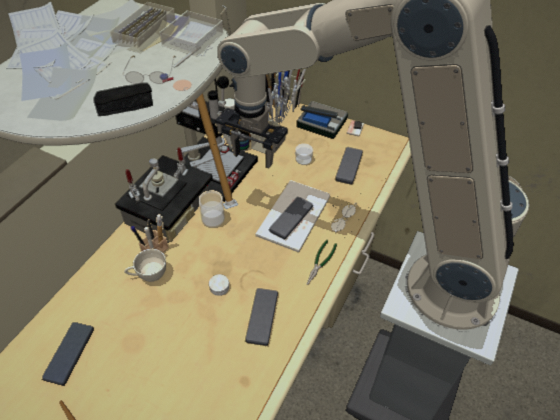

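View pics/w0.png

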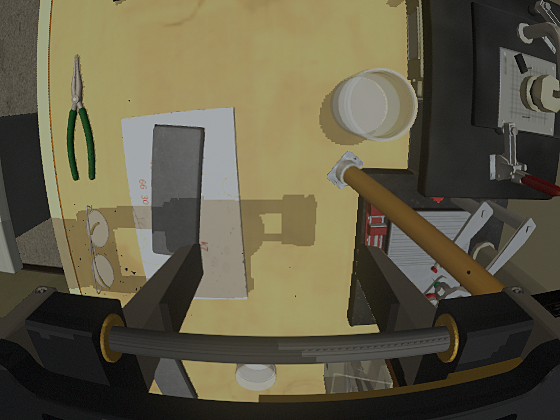

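The scene view shows the base case at (290,218), left case (262,316), right case (349,165), tin (220,285), tub (305,155), jar (211,209) and a wooden pole with its foot at (232,204). The far-left case at (68,352) stays. Next I'll fit box and cylinder models to the masks.

```bash
cat >> h.py <<'E'
from scipy.optimize import minimize
from scipy.spatial.transform import Rotation as R
DIM={"case":("box",.06,.16,.022),"tin":("cyl",.0275,0,.025),"tub":("cyl",.03,0,.049),"jar":("cyl",.036,0,.095)}
def model(kind,z0,x,y,a):
    s,w,l,h=DIM[kind]
    if s=="box": P=np.array([[i*w/2,j*l/2] for i in(-1,1) for j in(-1,1)])
    else: t=np.linspace(0,2*np.pi,40); P=w*np.c_[np.cos(t),np.sin(t)]
    zs=(z0,z0+h)
    c,sn=np.cos(a),np.sin(a); P=P@np.array([[c,sn],[-sn,c]])+[x,y]
    if kind=="tub":  # narrower body below lid
        Q=(P-[x,y])*28/30+[x,y]
        return np.vstack([np.c_[Q,np.full(len(Q),z0)],np.c_[P,np.full(len(P),z0+.029)],np.c_[P,np.full(len(P),z0+h)]])
    return np.vstack([np.c_[P,np.full(len(P),z)] for z in zs])
def fit(p,m,kind,z0,fish,a0=None):
    """fit (x,y,yaw) of a model standing at z0 to a mask: IoU on the plane of its top"""
    zt=z0+DIM[kind][3]; o=np.array(p["T"])[:3,3]; K=np.array(p["K"])
    c=max(cv2.findContours(m["region"].astype(np.uint8),0,1)[0],key=cv2.contourArea)[:,0]
    W=np.array([at_z(p,uv.astype(float),zt,fish)[:2] for uv in c]); ctr=W.mean(0)
    S=2000; N=800; px=lambda Q:np.round(((Q-ctr)*S+N/2)*16).astype(np.int32)
    M=np.zeros((N,N),np.uint8); cv2.fillPoly(M,[px(W)],1,shift=4)
    def cost(v):
        P=model(kind,z0,*v[:2],v[2] if len(v)>2 else 0)
        Q=(o+(P-o)*((zt-o[2])/(P[:,2]-o[2]))[:,None])[:,:2].astype(np.float32)
        B=np.zeros((N,N),np.uint8); cv2.fillConvexPoly(B,cv2.convexHull(px(Q)),1,shift=4)
        return 1-(M&B).sum()/(M|B).sum()
    best=None
    for a in ([None] if kind!="case" else (np.arange(0,np.pi,np.pi/8) if a0 is None else [a0])):
        v0=list(ctr)+([] if a is None else [a]); n=len(v0)
        sim=np.vstack([v0]+[np.array(v0)+np.eye(n)[i]*(.01 if i<2 else .15) for i in range(n)])
        r=minimize(cost,v0,method="Nelder-Mead",options=dict(initial_simplex=sim,xatol=2e-4,fatol=1e-4))
        if best is None or r.fun<best.fun: best=r
    v=best.x.copy()
    if len(v)>2: v[2]=(v[2]+np.pi/2)%np.pi-np.pi/2
    return v.round(4),round(1-best.fun,2)
def look(n,items):
    p=robot.get_image(n); out=[]
    for l,k,z in items:
        for m in robot.cut_out(p,l)[:3]:
            if m["score"]>.3: out.append((l,round(m["score"],2),np.round(m["box"][:2]),*fit(p,m,k,z,n=="wrist")))
    for q in out: print(n,*q)
    return p,out
down=lambda a:(R.from_euler("z",a)*R.from_quat(Q0)).as_quat()
Q0=[1,0,0,0]
E
python3 - <<'E'
from h import *
A=[("base_case","case",.0125),("case_left","case",0),("case_right","case",0),("screw_tin","tin",0),("round_tub","tub",0),("water_jar","jar",0)]
p,_=look("scene",A)
print("pole",at_z(p,(232,204),0),"right",at_z(p,(349,165),.02))
p,_=look("wrist",A)
print("pole",at_z(p,(345,170),0,True)); s=robot.state(); print(s["orientation"],s["t"],s["ee_pos"])
E
```

```text
scene base_case 0.64 [291. 217.] [ 0.5002 -0.0031 -0.0501] 0.85
scene base_case 0.64 [262. 318.] [0.4168 0.3334 0.3426] 0.91
scene case_left 0.73 [263. 316.] [0.4198 0.3258 0.3111] 0.91
scene screw_tin 0.73 [219. 283.] [0.5714 0.2952] 0.92
scene screw_tin 0.65 [306. 155.] [ 0.596  -0.2954] 0.84
scene round_tub 0.67 [304. 155.] [ 0.592  -0.2786] 0.91
scene water_jar 0.89 [214. 209.] [0.7176 0.0955] 0.89
pole [0.69764948 0.01215737 0.        ] right [ 0.43205542 -0.30517702  0.02      ]
wrist base_case 0.65 [178. 189.] [ 0.5027 -0.0063 -0.1369] 0.85
wrist case_right 0.89 [174. 378.] [ 0.4503 -0.305  -0.1278] 0.44
wrist round_tub 0.7 [255. 376.] [ 0.5889 -0.2785] 0.62
wrist water_jar 0.7 [374. 107.] [0.7161 0.0936] 0.92
wrist water_jar 0.62 [184. 205.] [ 0.5584 -0.0713] 0.31
pole [0.70462072 0.01397155 0.        ]
[ 7.07101097e-01  7.07112465e-01  9.86053339e-06 -8.84820947e-06] 1.65 [6.25001151e-01 1.79116446e-05 2.31602715e-01]
```

View pics/side0.png

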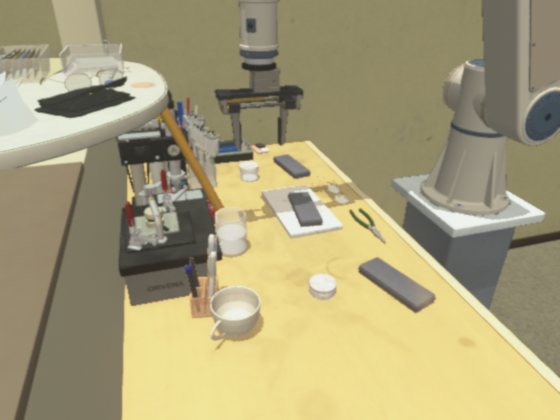

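```bash
sed -i 's/^Q0=.*/Q0=[.70710678,.70710678,0,0]/' h.py; python3 - <<'E'
from h import *
robot.movep([.50,-.09,.25],down(0)); print(robot.state()["t"])
p,_=look("wrist",[("base_case","case",.0125)]); cv2.imwrite("pics/w1.png",p["frame"][:,:,::-1])
robot.movep([.42,.25,.25],down(.0)); print(robot.state()["t"])
q,_=look("wrist",[("case_left","case",0),("screw_tin","tin",0)])
cv2.imwrite("pics/w12.png",np.hstack([cv2.resize(i["frame"],(400,300))[:,:,::-1] for i in(p,q)]))
E
```

```text
2.3167
wrist base_case 0.67 [282. 112.] [ 0.5015 -0.0084 -0.1106] 0.95
3.7333
wrist case_left 0.97 [281. 120.] [0.4208 0.3249 0.3205] 0.94
wrist screw_tin 0.78 [401. 147.] [0.5722 0.2953] 0.94
```

View pics/w12.png

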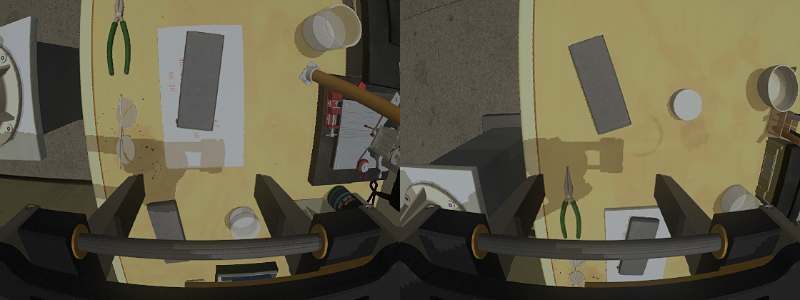

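The left tile shows the base case clear at (200,80), and the right tile shows the left case at (600,83) with the tin at (685,104). Both fits are good, so I'll pick the left case.

```bash
cat >> h.py <<'E'
def pick(x,y,a,z,force=25):
    robot.movep([x,y,z+.09],down(a)); robot.move_linear([x,y,z],feed=.15)
    robot.grip(0,force); s=robot.state(); print("grip",s["grip_width"],s["finger_force"],s["t"])
    robot.move_linear([x,y,.17],feed=.25)
def place(x,y,a,z,opening=1.0,zc=.17):
    robot.movep([x,y,zc],down(a)); robot.move_linear([x,y,z+.02],feed=.2); robot.move_linear([x,y,z],feed=.05)
    s=robot.state(); print("before open",s["grip_width"],s["wrist_force"],s["ee_pos"])
    robot.grip(opening); robot.pause(.1); robot.move_linear([x,y,z+.10],feed=.2); print("t",robot.state()["t"])
E
python3 - <<'E'
from h import *
pick(.4208,.3249,.3205,.021)
place(.5015,-.0084,-.1106,.0345+.0215)
robot.movep([.50,-.09,.25],down(0))
p,_=look("wrist",[("case_left","case",.0345),("base_case","case",.0125)]); cv2.imwrite("pics/w2.png",p["frame"][:,:,::-1])
robot.movep([.44,-.37,.25],down(0))
q,_=look("wrist",[("case_right","case",0),("round_tub","tub",0)]); print(robot.state()["t"])
cv2.imwrite("pics/w23.png",np.hstack([cv2.resize(i["frame"],(400,300))[:,:,::-1] for i in(p,q)]))
E
```

```text
grip 0.6527426130984042 25.0000262260437 5.8917
before open 0.6480815735594571 [ 0.18304902 -1.14847654 -1.40945539] [ 0.50133275 -0.00844266  0.05573186]
t 10.4833
wrist case_left 0.9 [284. 116.] [ 0.5007 -0.0087 -0.114 ] 0.94
wrist case_right 0.89 [278. 135.] [ 0.4373 -0.3166  0.1574] 0.93
wrist round_tub 0.57 [405. 113.] [ 0.5883 -0.2798] 0.94
12.4583
```

View pics/w23.png

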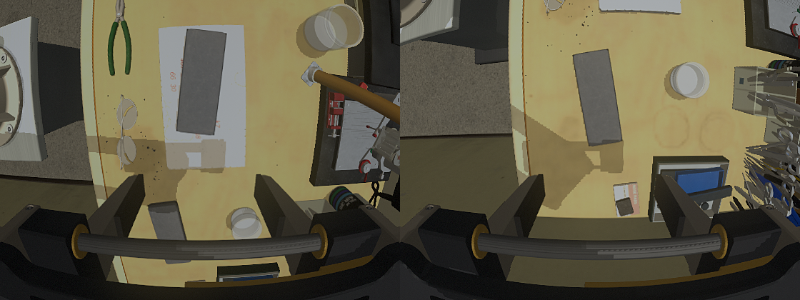

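The second case is on the base, flush at (200,82). The right case is at (597,97) and the tub at (687,79), with an organiser close to it on the far side. I'll grip the tub along y to avoid that.

```bash
python3 - <<'E'
from h import *
pick(.4373,-.3166,.1574,.021)
place(.5012,-.0086,-.112,.0565+.0215)
robot.movep([.50,-.09,.27],down(0))
p,o=look("wrist",[("case_right","case",.0565)]); print(robot.state()["t"])
cv2.imwrite("pics/w3.png",p["frame"][:,:,::-1])
E
```

```text
grip 0.6536463073492574 24.995056092739105 14.4417
before open 0.6507569652526796 [-0.4414418   0.16788613 -1.08426304] [ 0.50110254 -0.00854523  0.07777803]
t 18.8333
wrist case_right 0.8 [282. 116.] [ 0.5    -0.0078 -0.1025] 0.95
19.4917
```

View pics/w3.png

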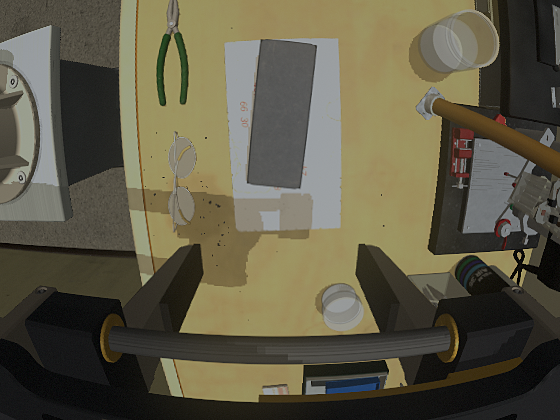

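The column of three is square, with the top case centred at (282,116). Now the tin, then the tub.

```bash
python3 - <<'E'
from h import *
a=-.107; u=np.array([-np.sin(a),np.cos(a)]); c=np.array([.5005,-.0082])
pick(.5722,.2953,0,.021,15)
place(*(c+.043*u),a,.100,zc=.19)
robot.movep([.53,-.15,.24],down(.6))
pick(.5886,-.2795,np.pi/2,.036,12)
place(*(c-.041*u),a,.115,zc=.2)
robot.movep([.50,-.09,.29],down(0))
p,o=look("wrist",[("screw_tin","tin",.0785),("round_tub","tub",.0785),("water_jar","jar",0)]); print(robot.state()["t"])
for q in o[:2]:
    d=q[3][:2]-c; print(q[0],"across",d@[np.cos(a),np.sin(a)],"along",d@u)
cv2.imwrite("pics/w4.png",np.hstack([cv2.resize(i["frame"],(400,300))[:,:,::-1] for i in(p,robot.get_image("side"))]))
E
```

```text
grip 0.5932164580266025 15.00029057264328 22.45
before open 0.5915143275199343 [-0.14499612 -0.18902863 -0.2122654 ] [0.50496632 0.03448938 0.0997844 ]
t 26.75
grip 0.6448546153314029 12.00039633527922 30.1333
before open 0.6448130264517137 [ 0.31995947  0.09200907 -0.34974088] [ 0.49601798 -0.0489415   0.11478532]
t 34.9917
wrist screw_tin 0.9 [284.  73.] [0.5044 0.0348] 0.94
wrist round_tub 0.7 [276. 156.] [ 0.4951 -0.049 ] 0.97
wrist water_jar 0.68 [450.  45.] [0.7174 0.093 ] 0.94
35.625
screw_tin across -0.0007145298072993576 along 0.043170585439098234
round_tub across -0.0010118427066808358 along -0.04114336124257396
```

View pics/w4.png

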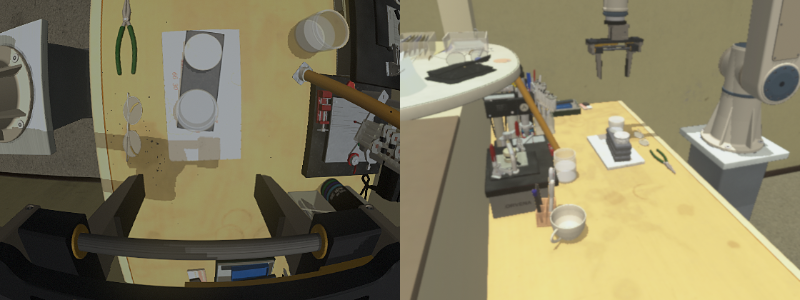

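The tin at (203,52) and the tub at (197,110) stand on the square column, within about 1 mm of the middle line. The jar, spectacles and pliers look undisturbed.

```bash
python3 -c "
from cell import robot
print(robot.job_done())"
```

```text
the job is handed in; nothing more can be done
None
```

I handed the job in at about 36 s: the three cases are in a square column on the tile, with the tin and tub upright on top along its middle line; the hand-in returned no verdict.

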